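Hold the puck case open for the signer

ROBOT

A 6-joint arm with a two-finger parallel gripper is mounted at the origin on the work surface. World frame = base frame: x ahead of the robot, y to its left, z up, the work surface at z = 0. Lengths are in mm, angles in rad, forces in N, time in s.
With the tool pointing down it reaches from about 350 to 775 mm from the base axis. Payload 7.3 kg.
Tool frame: the origin (TCP) lies between the finger pads; the fingertips stand 8 mm ahead of it and the grasp point (between the pads) lies 11 mm behind it; y points along the fingers, z is the direction in which the jaws open and shut, and the axes are right-handed (so a half turn about y gives the same grasp; the last joint's range is limited). The gripper opens to 92 mm and grips with 3 to 60 N. Pads are 19 mm wide; open, the fingers measure 130 mm over their backs; the gripper's body (75 mm by 190 mm) begins 47 mm behind the grasp point.
Start: joints at [-1.329, 0.342, 1.524, -0, 1.275, -0.146], TCP at [198.553, -486.025, 234.741] pointing down, gripper open.
Joint ranges: [-2.53, 2.53], [-0.77, 2.02], [0.04, 2.7], [-1, 4.14], [0.28, 2.66], [-3.11, 3.11]. Speed limits (rad/s): [2.57, 2.57, 3.14, 3.14, 3.14, 3.14].

INTERFACE

Orientations are given as [roll, pitch, yaw] about the fixed x, y, z axes, in that order (R = Rz(yaw) Ry(pitch) Rx(roll)).
In Python, from plant import bot, vision, job gives the robot as it stands. The module is installed in compiled form; this text tells all that it offers.
- The arm moves only by the tool arm_command, never from a script. Its argument "deltas" is a list of rows, each a list of 4 numbers: the shift along the tool's x, y, z in m, then the turn about the tool's y in degrees. In form: [[x, y, z, twist], ...]. A call has 1 to 5 rows; each row shifts and turns the commanded pose from where the row before left it, along the tool's axes as they then stand; what a row does not reach is not made up. A row lasts 1/10 s, in which the tool goes at most 50 mm and 8.59 degrees, less where a joint would pass 70% of its speed; a pose out of reach is approached as far as the arm can. A call is refused whole if a number of a shift passes 0.05 or a number of a turn 8.59, either way. A call with a gripper value outside its range is refused whole. "claw" is the closure in counts, from 0 (fully open) to 255 (shut), set as the call begins (left out, the last holds). The fingers move at their own pace and stop on an object; the grip force is fixed at half the most. Time passes only in rows, so rows that do not move let the fingers close. It gives the time, the measured TCP pose, the force and the opening at its end, in the units of the state.
- bot.get_obs(): the state, without advancing time (a new reading comes with each control period).
- vision.capture(name): name is "scene" or "top"; returns a dict with "img" (480x640x3 uint8, red, green, blue), "camera_matrix" (3x3 intrinsics, pixels), "dist_coeffs" ([k1, k2, p1, p2, k3] as OpenCV has them; the pictures are not rectified), "world_to_cam" (4x4, takes a point from world to camera coordinates). Camera axes: x right, y down, z forward; pixel columns grow to the right and rows downward; lengths in mm; the calibration is good to about 2 mm. A picture is of the moment at which its call begins. There is no depth.
- job.close_job(): hands the job in, once; it reports no verdict.
Trained networks look in a picture, given as the dict that the camera call returned (one of the last four; its "shot" number tells which), for a name from the list of things; names that differ only in an ending like _2 or _b are one class to them, and where a whole thing is asked for, a point or a joint stands for the part that bears it (a point fixed in the world has none). Each returns a list of dicts, best first, with "confidence" (0 to 1); they miss things now and then, are a little off and sometimes report something else, mostly with a low value. They report only what shows in the picture. A call takes as long as a camera call. They do not tell look-alikes from the thing itself.
- vision.find_in(picture, name): "xyz" ([x, y, z] in mm, in the coordinates of the camera as it stood for that picture, good to about 4 mm: the middle of the surface that is visible of it).
- vision.regions_of(picture, name): "mask" (480x640 bool, what is visible of it).
The state is a dict: "time": time; "joint_positions": joint angles; "dq": joint speeds; "tau": joint torques, N m; "tool_pos": TCP position; "tcp_rot": TCP orientation; "contact_force": force on the tool from outside, world axes, zero at the start; "moment": the same for the moment, N m; "grip_width": finger opening in mm.
Only numpy, scipy, OpenCV 4.12 (cv2) and the standard library are available. Lean on these libraries where they do the work, as an engineer would, in place of code of your own. Each camera call takes 0.05 s, during which the arm holds its last target. There are 200 camera calls.

TASK

The signer needs both hands in the puck case and has to read the list pasted inside its lid. Put the marker that lies on the closed lid into the pen tray with the other markers, then raise the lid to 60 degrees and hold it there, without letting it drop: nothing else keeps it up, so finish with the robot still holding the lid at that angle. Leave the other things on the table as they are.

Things in the scene. Friction and masses are not known exactly. Their poses are not given: they have to be found in the camera images.
- case: black presentation case for six hockey pucks, 205 (x) by 285 (y) by 55 mm high without its lid, standing on the table, too heavy to shift. Origin: centre of its underside; x points from the front (handle side) to the hinged back, y along the hinge, z up. Inside, six pucks stand with their tops 13 mm below the rim.
- lid: the case's lid, a flat black panel 211 (x) by 289 (y) by 14 mm, about 0.45 kg, overhanging the case's front by 6 mm; aluminium corner caps, a steel bow handle on top near the front edge, a paper list inside. Origin: on the hinge line, in the middle of the lid's back edge, at the lid's underside; its x points from the front edge to the hinge, y along the hinge, z out of the lid's top face (up when closed). When closed its top face is 69.5 mm above the table.
- lid_handle (a point): centre of the handle's bar. The bar is a round steel rod 10 mm in diameter and 94 mm long, parallel to the hinge, its centre line 28 mm above the lid's top face, on legs at both ends; clear underneath. It lies 178 mm from the hinge line along the lid and 33 mm behind the lid's front edge.
- lid_hinge (a point): middle of the hinge line, at the top of the case's back wall, 55.5 mm above the table; the lid turns about the case's y axis through this point.
- lid_angle (a joint): opening angle of the lid in rad: 0 closed (lying level on the case), growing as the front edge rises, 1.047 = 60 degrees; stop at 1.75. Nearly free hinge without stay or spring: below about 90 degrees the lid falls shut when let go.
- marker: the marker lying on the lid behind the handle: grey barrel with blue cap, 136 mm long, 14 mm thick, flat-sided enough not to roll, about 22 g. Origin: middle of its underside; x along it towards the cap, z up as it lies.
- tray: black open pen tray, 210 (x) by 140 (y) by 22 mm high, walls and floor 4 mm thick, fixed, on the left or right of the case. Origin: centre of its underside. Two markers lie along x in its +y half; the -y half is free.
- tray_marker0: a marker like the first, lying in the tray along its +y wall (origin: middle of its underside)
- tray_marker1: a marker like the first, lying in the tray next to tray_marker0, nearer the tray's middle (origin: middle of its underside)
- carton: open black carton with white inside, 180 by 175 by 36 mm high, fixed, on the other side of the case from the tray; nothing to do with it. Origin: centre of its underside.
- carton_puck0: black hockey puck, 76 mm in diameter and 25 mm high, with a yellow note on top, in the carton; leave alone. Origin: centre of its underside.
- carton_puck1: the other hockey puck in the carton, same size, no note; leave alone. Origin: centre of its underside.
- puck: hockey puck, same size, with a yellow note, on the table between robot and case; leave alone. Origin: centre of its underside.
- notes: pad of sticky notes, 76 by 76 by 18 mm, on the table between robot and case; leave alone. Origin: centre of its underside.
- tape: roll of clear tape lying flat, 90 mm in diameter, 25 mm high, on the table beyond the case; leave alone. Origin: centre of its underside.
- mug: white mug, 80 mm in diameter, 95 mm high, on the table beyond the case; leave alone. Origin: centre of its underside.
There are look-alikes about, which are no part of the job. What is shaped like the marker but green, purple or red is not meant.

How it is judged:
By the outcome, as a careful person would: the job done as asked, in the order asked, and still so for the second after the job is handed in, while the arm keeps its last pose, push and grip.
It also fails if it takes over 51 s, if anything falls off the work surface, if the arm or the gripper's body presses on something with over 40 N, if the wrist force passes 120 N, or if a joint passes its speed limit or range.

## Working session

There is one attempt and no reset: what is moved stays moved. The work goes in short steps, Python scripts to look and compute and a tool call to move; the robot and the scene stay as the last step left them, time stands still between calls to the robot, and variables do not carry over. Pictures are saved under pics/ and viewed, about 8 in all and at most 12, crops included, and the job is handed in when it is done.

Besides the shell and the picture viewer there is one more tool, called as name([rows], argument=value, ...), one row to a line, values as JSON. arm_command: Moves the arm, as the interface text tells. Its arguments: {"type":"object","properties":{"deltas":{"type":"array","items":{"type":"array","items":{"type":"number"}}},"claw":{"type":"number"}},"required":["deltas"]}

```bash
mkdir -p pics; cat > h.py <<'E'
import numpy as np, cv2
from plant import bot, vision, job
def cap(n,f=None):
    p=vision.capture(n)
    if f: cv2.imwrite('pics/'+f,p['img'][:,:,::-1])
    return p
def w(p,x):
    M=np.linalg.inv(np.array(p['world_to_cam'])); return M[:3,:3]@np.array(x)+M[:3,3]
def px(p,X):
    T=np.array(p['world_to_cam'])
    return cv2.projectPoints(np.float64(X).reshape(-1,1,3),cv2.Rodrigues(T[:3,:3])[0],T[:3,3],np.array(p['camera_matrix']),np.array(p['dist_coeffs']))[0].reshape(-1,2)
def ray(p,uv,z):
    "pixels -> world points on plane z"
    n=cv2.undistortPoints(np.float64(uv).reshape(-1,1,2),np.array(p['camera_matrix']),np.array(p['dist_coeffs'])).reshape(-1,2)
    M=np.linalg.inv(np.array(p['world_to_cam'])); d=np.c_[n,np.ones(len(n))]@M[:3,:3].T; o=M[:3,3]
    return o+d*((z-o[2])/d[:,2])[:,None]
E
python3 - <<'E'
from h import *
np.set_printoptions(precision=1,suppress=True)
ps={n:cap(n,n+'0.png') for n in('scene','top')}
for n,p in ps.items():
    for k in ['case','lid_handle','marker','tray','carton','puck','mug']:
        for r in vision.find_in(p,k)[:4]: print(n,k,round(r['confidence'],2),w(p,r['xyz']),px(p,w(p,r['xyz']))[0])
print(bot.get_obs())
E
```

```text
scene case 0.79 [617.3  38.2  67.2] [309.2 285.8]
scene lid_handle 0.85 [590.2  29.4  68. ] [312.  277.4]
scene marker 0.91 [602.3  16.6  81.5] [303.9 273.4]
scene marker 0.88 [346.1 344.6   8.5] [483.7 283.8]
scene marker 0.66 [183.4 303.5  10.8] [486.  243.9]
scene marker 0.59 [ 286.1 -355.6   13.2] [247.2 194.8]
scene tray 0.85 [ 546.  -382.8    2.7] [179.6 239. ]
scene carton 0.79 [542.2 340.5   9.4] [455.1 333.7]
scene puck 0.88 [347.7 198.3  22.8] [424.9 260.6]
scene mug 0.66 [797.8  89.5  62.8] [284.2 348.5]
top case 0.55 [569.9  15.6  72.3] [327.  192.9]
top lid_handle 0.82 [573.1  14.3  68.6] [327.6 191.8]
top marker 0.79 [ 281.2 -357.6   16.1] [488.8 317.2]
top marker 0.76 [598.   25.2  82.7] [322.6 179.9]
top marker 0.66 [365.3 -18.5  10.8] [342.7 282.7]
top marker 0.66 [342.5 345.7  14.2] [189.9 293.8]
top tray 0.91 [ 538.8 -381.8    8.3] [492.2 208.9]
top carton 0.76 [540.8 344.8   3.5] [193.5 212.7]
top puck 0.67 [335.7 191.6  25.3] [253.5 296. ]
top mug 0.6 [791.9  91.6  46.3] [294.8 106. ]
{'time': 0.8, 'joint_positions': array([-1.3,  0.3,  1.5, -0. ,  1.3, -0.1]), 'dq': array([-0.,  0.,  0.,  0.,  0., -0.]), 'tau': array([  0. , -43.1, -24.4,   0.1,   0. ,  -0. ]), 'tool_pos': array([ 198.6, -486. ,  234.8]), 'tcp_rot': array([-1.6, -0. , -2.8]), 'contact_force': array([-0.1,  0.1,  0.6]), 'moment': array([ 0.1, -0. ,  0. ]), 'grip_width': 91.94242723448832}
```

View pics/top0.png

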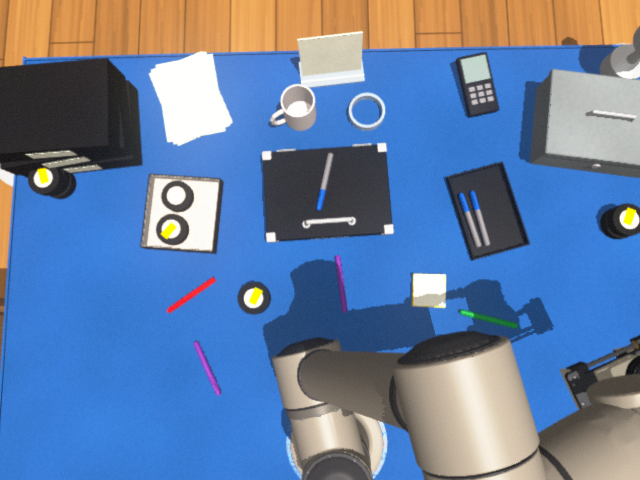

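View pics/scene0.png

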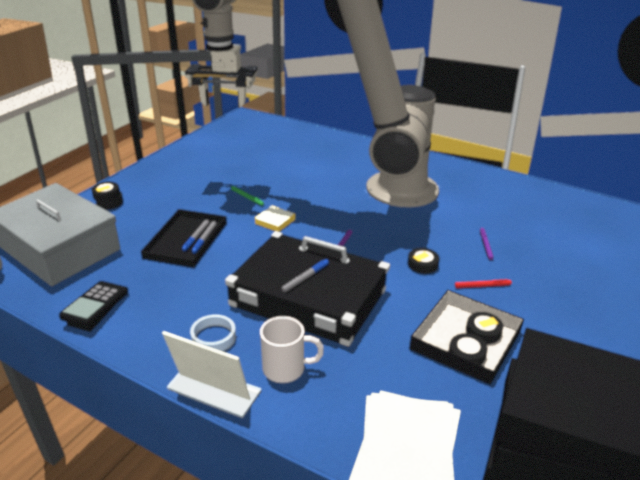

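```bash
cat > m.py <<'E'
from h import *
np.set_printoptions(precision=2,suppress=True)
def rect(p,name,z,near=None,r=25):
    out=[]
    for q in vision.regions_of(p,name)[:5]:
        m=q['mask']; v,u=np.nonzero(m)
        if len(u)<20 or (near is not None and np.hypot(u.mean()-near[0],v.mean()-near[1])>r): continue
        X=ray(p,np.c_[u,v],z)[:,:2]
        c,s,a=cv2.minAreaRect(X.astype(np.float32)); out.append((q['confidence'],len(u),X.mean(0),c,s,a,cv2.boxPoints((c,s,a)).round(1).tolist()))
    return out
E
python3 - <<'E'
from m import *
for cam in('top','scene'):
    p=cap(cam)
    nm=[322,180] if cam=='top' else [304,274]
    for n,z,near in [('marker',69.5+9,nm),('lid',69.5,None),('lid_handle',97.5,None),('tray',22,None),('tray_marker0',13,None)]:
        for r in rect(p,n,z,near): print(cam,n,*r)
    if cam=='top':
        a=cv2.resize(p['img'][130:265,245:405],None,fx=4.8,fy=4.4,interpolation=cv2.INTER_CUBIC)
        cv2.imwrite('pics/crop.png',a[:,:,::-1])
E
```

```text
top marker 0.58 289 [592.21  22.99] (596.798828125, 21.354183197021484) (13.957508087158203, 134.69334411621094) 76.9231185913086 [[529.5999755859375, 29.799999237060547], [660.7999877929688, -0.699999988079071], [664.0, 12.899999618530273], [532.7999877929688, 43.400001525878906]]
top lid 0.94 10758 [572.01  16.4 ] (573.5477905273438, 17.038818359375) (214.3474884033203, 290.8970947265625) 2.9852418899536133 [[458.8999938964844, 156.6999969482422], [474.1000061035156, -133.8000030517578], [688.2000122070312, -122.5999984741211], [673.0, 167.89999389648438]]
top lid_handle 0.8 10965 [565.71  15.8 ] (567.4053344726562, 15.779266357421875) (211.08572387695312, 286.7645568847656) 2.7043235301971436 [[455.20001220703125, 154.0], [468.70001220703125, -132.39999389648438], [679.5999755859375, -122.5], [666.0999755859375, 164.0]]
top tray 0.58 4563 [ 535.53 -369.77] (533.9732666015625, -364.96148681640625) (210.20567321777344, 146.51107788085938) 15.24012279510498 [[413.29998779296875, -321.8999938964844], [451.79998779296875, -463.29998779296875], [654.5999755859375, -408.0], [616.09997558
[... 2170 characters left out ...]
 154.1999969482422], [386.1000061035156, -187.5], [705.5, -172.5], [689.4000244140625, 169.1999969482422]]
scene tray_marker0 0.58 181 [ 521.93 -348.21] (520.24609375, -348.9017333984375) (133.94480895996094, 17.181596755981445) 13.30417537689209 [[453.1000061035156, -356.0], [457.0, -372.70001220703125], [587.4000244140625, -341.8999938964844], [583.4000244140625, -325.1000061035156]]
scene tray_marker0 0.46 167 [ 523.19 -322.98] (517.2222900390625, -325.5450439453125) (133.00537109375, 16.227460861206055) 17.540374755859375 [[451.3999938964844, -337.8999938964844], [456.29998779296875, -353.29998779296875], [583.0999755859375, -313.20001220703125], [578.2000122070312, -297.79998779296875]]
```

View pics/crop.png

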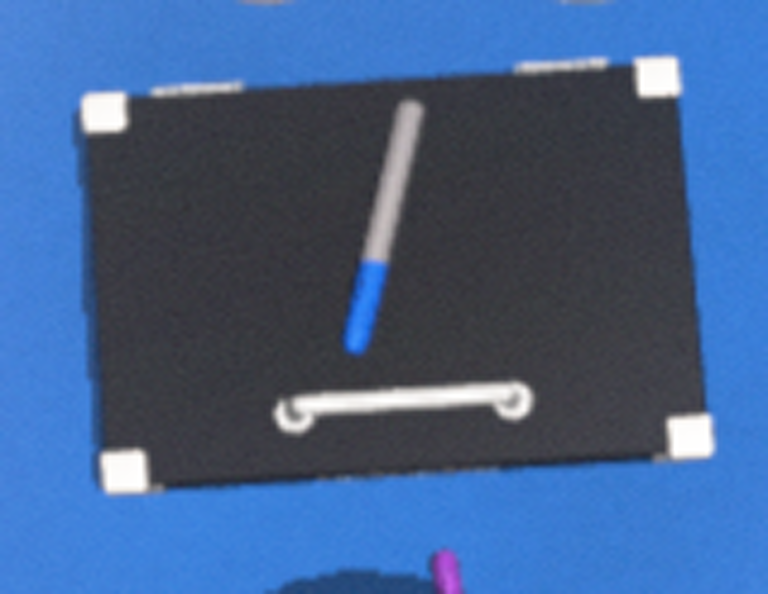

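The thing meant is the grey/blue marker at (322,180) in top: it lies on the lid behind the handle. Other stick shapes are the purple ones at (340,283) and (207,367), red (190,295), green (488,319), and the two tray markers (470,220). None of these fits. The crop confirms a grey barrel with a blue cap pointing at the handle.

```bash
cat > go.py <<'E'
import sys
from h import *
from scipy.spatial.transform import Rotation as Ro
def go(t,yaw):
    o=bot.get_obs(); y=np.degrees(o['tcp_rot'][2]); tw=-((yaw-y+180)%360-180)
    R=Ro.from_euler('xyz',[-np.pi/2,0,np.radians(yaw)]).as_matrix()
    print('t',round(o['time'],2),'rpy',np.degrees(o['tcp_rot']).round(2),'pos',np.round(o['tool_pos'],1),'twist',round(tw,2),'then tool shift mm',(R.T@(np.array(t)-o['tool_pos'])).round(1),'F',np.round(o['contact_force'],1),'w',round(o['grip_width'],1),'q',np.round(o['joint_positions'],2))
if __name__=='__main__':
    a=[float(s) for s in sys.argv[1:]]; go(a[:3],a[3])
E
python3 go.py 597.5 21.4 235 -193.1
python3 -c "
from m import *
p=cap('top')
print(px(p,[[501.1-2.4,13.2+45,97.5],[501.1+2.4,13.2-45,97.5],[541,-391,10]]), [306,222],[351.7,220.5])"
```

```text
t 1.4 rpy [ -89.99   -0.   -157.78] pos [ 198.6 -486.   234.8] twist 35.32 then tool shift mm [-2.735e+02 -2.000e-01 -5.847e+02] F [-0.  -0.   1.1] w 92.1 q [-1.33  0.34  1.52  0.    1.28 -0.15]
[[308.14 221.83]
 [348.34 219.16]
 [496.24 207.82]] [306, 222] [351.7, 220.5]
```

arm_command([
  [0,0,0,7.06],
  [0,0,0,7.06],
  [0,0,0,7.06],
  [0,0,0,7.06],
  [0,0,0,7.06],
])

```text
time: 1.95
tool_pos: [198.6, -486.0, 234.8]
tcp_rot: [-1.571, 0.0, 2.908]
contact_force: [-0.2, -0.1, -0.1]
grip_width: 91.6
```

arm_command([
  [-0.018,0,-0.039,0],
  [-0.018,0,-0.039,0],
  [-0.018,0,-0.039,0],
  [-0.018,0,-0.039,0],
  [-0.018,0,-0.039,0],
])

```text
time: 2.45
tool_pos: [331.1, -315.1, 234.9]
tcp_rot: [-1.57, 0.0, 2.913]
contact_force: [1.1, -0.8, -0.1]
grip_width: 91.5
```

arm_command([
  [-0.018,0,-0.039,0],
  [-0.018,0,-0.039,0],
  [-0.018,0,-0.039,0],
  [-0.018,0,-0.039,0],
  [-0.018,0,-0.039,0],
], claw=120)

```text
time: 2.95
tool_pos: [463.1, -145.3, 234.9]
tcp_rot: [-1.571, 0.001, 2.913]
contact_force: [0.0, -0.9, -0.7]
grip_width: 56.4
```

arm_command([
  [-0.018,0,-0.039,0],
  [-0.018,0,-0.039,0],
  [-0.018,0,-0.039,0],
  [-0.018,0,-0.039,0],
  [0,0,0,0],
])

```text
time: 3.45
tool_pos: [569.7, -7.2, 234.2]
tcp_rot: [-1.572, 0.001, 2.918]
contact_force: [0.1, -0.6, 0.6]
grip_width: 48.7
```

```bash
python3 go.py 597.5 21.4 79.5 -193.1
```

```text
t 3.45 rpy [-9.0080e+01  5.0000e-02  1.6719e+02] pos [569.7  -7.2 234.2] twist 0.29 then tool shift mm [-20.6 154.7 -34.1] F [ 0.1 -0.6  0.6] w 48.7 q [-0.15  0.42  1.4   0.    1.32  1.65]
```

arm_command([
  [-0.0206,0.02,-0.0341,0],
  [0,0.04,0,0],
  [0,0.04,0,0],
  [0,0.03,0,0],
  [0,0,0,0],
])

```text
time: 3.95
tool_pos: [592.2, 17.1, 100.3]
tcp_rot: [-1.569, -0.009, 2.913]
contact_force: [-0.2, -0.2, 0.0]
grip_width: 48.6
```

```bash
python3 go.py 597.5 21.4 79.5 -193.1; python3 -c "
from h import *
p=cap('scene'); a=cv2.resize(p['img'][180:340,210:410],None,fx=4,fy=3.7); cv2.imwrite('pics/near.png',a[:,:,::-1])"
```

```text
t 3.95 rpy [-89.91  -0.53 166.9 ] pos [592.2  17.1 100.3] twist 0.0 then tool shift mm [-4.2 20.8 -5.3] F [-0.2 -0.2  0. ] w 48.6 q [-0.1   0.6   1.5  -0.    1.05  1.7 ]
```

View pics/near.png

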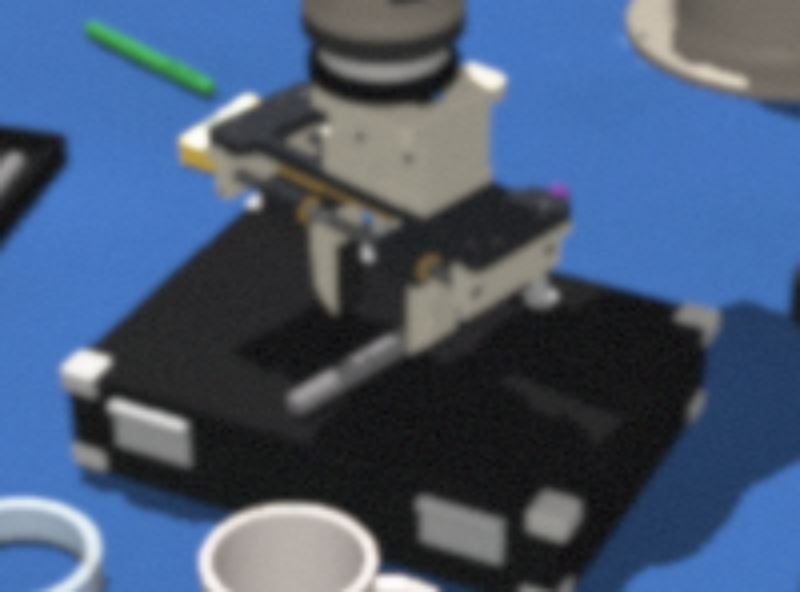

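The marker at (340,370) runs between the two fingers, with the tips still above it.

arm_command([
  [-0.004,0.01,-0.005,0],
  [0,0.01,0,0],
  [0,0,0,0],
])

```text
time: 4.3
tool_pos: [600.2, 21.3, 84.2]
tcp_rot: [-1.571, -0.001, 2.913]
contact_force: [0.4, -0.3, -1.0]
grip_width: 48.5
```

```bash
python3 go.py 597.5 21.4 79.5 -193.1
```

```text
t 4.3 rpy [-8.9990e+01 -4.0000e-02  1.6693e+02] pos [600.2  21.3  84.2] twist 0.03 then tool shift mm [2.6 4.7 0.6] F [ 0.4 -0.3 -1. ] w 48.5 q [-0.09  0.63  1.5  -0.    1.02  1.71]
```

arm_command([
  [0.002,0.0045,0,0],
  [0,0,0,0],
  [0,0,0,0],
])

```text
time: 4.6
tool_pos: [598.5, 21.7, 80.5]
tcp_rot: [-1.571, 0.0, 2.913]
contact_force: [0.9, -0.1, 0.3]
grip_width: 48.7
```

arm_command([
  [0,0,0,0],
  [0,0,0,0],
  [0,0,0,0],
  [0,0,0,0],
  [0,0,0,0],
], claw=255)

```text
time: 5.1
tool_pos: [598.5, 21.7, 80.2]
tcp_rot: [-1.571, 0.0, 2.913]
contact_force: [0.7, -0.1, 0.7]
grip_width: 13.9
```

```bash
python3 go.py 597.5 21.4 120 -193.1
```

```text
t 5.1 rpy [-89.99   0.   166.92] pos [598.5  21.7  80.2] twist 0.02 then tool shift mm [  0.9 -39.8   0.5] F [ 0.7 -0.1  0.7] w 13.9 q [-0.09  0.63  1.5  -0.    1.01  1.71]
```

arm_command([
  [0,-0.01,0,0],
  [0,-0.025,0,0],
  [0,-0.03,0,0],
  [0,-0.03,0,0],
  [0,0,0,-7],
])

```text
time: 5.6
tool_pos: [600.9, 21.6, 180.8]
tcp_rot: [-1.571, 0.009, 3.037]
contact_force: [0.7, -0.3, -0.3]
grip_width: 13.5
```

arm_command([
  [0,0,0,-7],
  [0,0,0,-7],
  [0,0,0,-7],
  [0,0,0,0],
  [0,0,0,0],
])

```text
time: 6.1
tool_pos: [598.5, 21.7, 175.7]
tcp_rot: [-1.57, 0.001, -2.884]
contact_force: [-0.0, 0.2, -0.5]
grip_width: 13.5
```

```bash
python3 go.py 543 -394 170 -164.8
```

```text
t 6.1 rpy [-8.9980e+01  3.0000e-02 -1.6527e+02] pos [598.5  21.7 175.7] twist -0.47 then tool shift mm [162.6   5.7 386.6] F [-0.   0.2 -0.5] w 13.5 q [-0.09  0.53  1.4  -0.    1.22  1.22]
```

arm_command([
  [0.008,0,0.02,-0.5],
  [0.016,0,0.038,0],
  [0.016,0,0.038,0],
  [0.016,0,0.038,0],
  [0.016,0,0.038,0],
])

```text
time: 6.6
tool_pos: [574.2, -164.7, 175.5]
tcp_rot: [-1.571, 0.0, -2.875]
contact_force: [0.5, 0.3, 0.5]
grip_width: 13.7
```

arm_command([
  [0.016,0,0.038,0],
  [0.016,0,0.038,0],
  [0.016,0,0.038,0],
  [0.016,0,0.038,0],
  [0.016,0,0.038,0],
])

```text
time: 7.1
tool_pos: [547.5, -369.3, 175.5]
tcp_rot: [-1.571, 0.0, -2.876]
contact_force: [0.9, 0.3, -0.2]
grip_width: 13.8
```

arm_command([
  [0.01,0,0.024,0],
  [0,0,0,0],
  [0,0,0,0],
])

```text
time: 7.4
tool_pos: [544.4, -393.6, 175.0]
tcp_rot: [-1.572, -0.0, -2.875]
contact_force: [0.6, -0.3, -0.2]
grip_width: 13.9
```

```bash
python3 go.py 543 -394 170 -164.8; python3 -c "
from h import *
a=[cv2.resize(q[y:y+130,x:x+150],(400,350)) for q,x,y in [(cap('scene')['img'],110,140),(cap('top')['img'],420,130)]]
cv2.imwrite('pics/tray.png',np.hstack(a)[:,:,::-1])"
```

```text
t 7.4 rpy [-9.0040e+01 -1.0000e-02 -1.6475e+02] pos [ 544.4 -393.6  175. ] twist 0.05 then tool shift mm [1.5 5.  0.1] F [ 0.6 -0.3 -0.2] w 13.9 q [-0.74  0.66  1.16  0.    1.33  0.56]
```

View pics/tray.png

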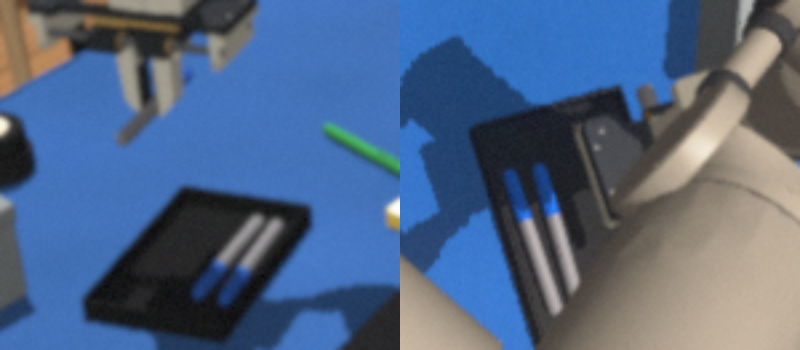

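The left half of the picture shows the marker held level at (140,120), above the free half of the tray, parallel to its markers. Lowering.

arm_command([
  [0.001,0.02,0,0],
  [0,0.04,0,0],
  [0,0.04,0,0],
  [0,0.03,0,0],
  [0,0.012,0,0],
])

```text
time: 8.0
tool_pos: [542.9, -390.9, 30.1]
tcp_rot: [-1.576, -0.003, -2.871]
contact_force: [-0.7, 0.2, -0.6]
grip_width: 13.8
```

arm_command([
  [0,0.006,0,0],
  [0,0,0,0],
  [0,0,0,0],
])

```text
time: 8.3
tool_pos: [544.8, -394.2, 29.2]
tcp_rot: [-1.568, 0.002, -2.872]
contact_force: [0.5, -0.5, -0.3]
grip_width: 13.3
```

```bash
python3 go.py 543 -394 15 -164.8
```

```text
t 8.3 rpy [-8.9840e+01  1.0000e-01 -1.6457e+02] pos [ 544.8 -394.2   29.2] twist 0.23 then tool shift mm [ 1.7 14.2 -0.7] F [ 0.5 -0.5 -0.3] w 13.3 q [-0.74  0.81  1.3   0.    1.03  0.56]
```

arm_command([
  [0,0.007,0,0],
  [0,0.007,0,0],
  [0,0,0,0],
  [0,0,0,0],
])

```text
time: 8.7
tool_pos: [544.3, -394.2, 14.0]
tcp_rot: [-1.569, 0.001, -2.873]
contact_force: [1.2, -0.1, 3.7]
grip_width: 13.4
```

```bash
python3 go.py 543 -394 15 -164.8
```

```text
t 8.7 rpy [-8.9900e+01  7.0000e-02 -1.6459e+02] pos [ 544.3 -394.2   14. ] twist 0.21 then tool shift mm [ 1.2 -1.  -0.5] F [ 1.2 -0.1  3.7] w 13.4 q [-0.74  0.82  1.31  0.    1.    0.56]
```

arm_command([
  [0,0,0,0],
  [0,0,0,0],
  [0,0,0,0],
], claw=183)

```text
time: 9.0
tool_pos: [543.4, -393.5, 12.7]
tcp_rot: [-1.572, -0.001, -2.873]
contact_force: [-0.2, -0.2, 0.0]
grip_width: 25.6
```

arm_command([
  [0,-0.015,0,0],
  [0,-0.03,0,0],
  [0,-0.04,0,0],
  [0,-0.045,0,0],
  [0,-0.045,0,0],
])

```text
time: 9.5
tool_pos: [543.5, -393.5, 190.9]
tcp_rot: [-1.57, 0.0, -2.873]
contact_force: [0.8, -0.9, -0.2]
grip_width: 25.8
```

arm_command([
  [0,0,0,-8.5],
  [0,0,0,-8.5],
  [0,0,0,-8.5],
  [0,0,0,-8.5],
  [0,0,0,-8.5],
])

```text
time: 10.0
tool_pos: [543.7, -393.6, 189.5]
tcp_rot: [-1.57, -0.0, -2.125]
contact_force: [0.5, 0.7, -0.2]
grip_width: 25.7
```

arm_command([
  [0,0,0,-8.5],
  [0,0,0,-8.5],
  [0,0,0,-8.5],
  [0,0,0,-8.5],
  [0,0,0,0],
])

```text
time: 10.5
tool_pos: [543.8, -393.7, 189.3]
tcp_rot: [-1.57, -0.001, -1.536]
contact_force: [-0.3, -0.2, 0.8]
grip_width: 26.1
```

```bash
python3 go.py 500 13 190 -87
```

```text
t 10.5 rpy [-8.996e+01 -4.000e-02 -8.800e+01] pos [ 543.8 -393.7  189.3] twist -1.0 then tool shift mm [-408.4   -0.7  -22.4] F [-0.3 -0.2  0.8] w 26.1 q [-0.74  0.65  1.14 -0.    1.35 -0.78]
```

arm_command([
  [-0.02,0,0,-1],
  [-0.045,0,-0.005,0],
  [-0.045,0,-0.005,0],
  [-0.045,0,-0.005,0],
  [-0.02,0,-0.005,0],
])

```text
time: 11.0
tool_pos: [514.5, -216.4, 189.1]
tcp_rot: [-1.571, 0.001, -1.522]
contact_force: [0.4, -0.7, -0.4]
grip_width: 26.0
```

arm_command([
  [0,0,0,0],
  [0,0,0,0],
])

```text
time: 11.2
tool_pos: [515.7, -220.3, 189.1]
tcp_rot: [-1.569, -0.001, -1.522]
contact_force: [-0.5, 0.1, 0.1]
grip_width: 25.7
```

```bash
python3 go.py 500 13 190 -87; python3 - <<'E'
from m import *
p=cap('top'); s=cap('scene')
for q in rect(p,'marker',12): print(*q[:6])
g=[]
for q,c in((p,'top'),(s,'scene')):
    pts=px(q,[[501.1-2.4,13.2+45,97.5],[501.1+2.4,13.2-45,97.5]]); print(c,pts)
    u,v=pts.mean(0).astype(int); a=q['img'][v-24:v+24,u-34:u+34]
    a=cv2.resize(a,(400,282),interpolation=cv2.INTER_CUBIC)
    for t in pts: cv2.circle(a,tuple(int(k) for k in ((t-[u-34,v-24]+.5)*5.88)),3,(255,0,0),1)
    g.append(a)
b=[cv2.resize(s['img'][200:275,135:235],(400,300)),cv2.resize(p['img'][155:265,430:535],(400,300))]
cv2.imwrite('pics/chk.png',np.vstack([np.hstack(g),np.hstack(b)])[:,:,::-1])
E
```

```text
t 11.2 rpy [-8.992e+01 -8.000e-02 -8.719e+01] pos [ 515.7 -220.3  189.1] twist -0.19 then tool shift mm [-233.8   -0.9   -3.4] F [-0.5  0.1  0.1] w 25.7 q [-0.54  0.44  1.5  -0.    1.2  -0.59]
0.86 356 [343.23 342.13] (341.67486572265625, 344.95538330078125) (18.16040802001953, 137.63528442382812) 33.36627960205078
0.71 330 [ 275.75 -369.61] (275.7171630859375, -368.5499572753906) (113.94017791748047, 16.940378189086914) 76.10787963867188
0.66 248 [361.19 -13.88] (367.19921875, -13.006170272827148) (125.10250854492188, 13.034187316894531) 7.291168212890625
0.54 283 [168.55 302.47] (169.64796447753906, 303.4696960449219) (127.80889892578125, 13.5670166015625) 27.027299880981445
0.26 11155 [585.29  17.09] (588.2195434570312, 17.744476318359375) (227.74398803710938, 303.76116943359375) 3.33652925491333
top [[308.14 221.83]
 [348.34 219.16]]
scene [[344.29 248.8 ]
 [307.66 238.4 ]]
```

View pics/chk.png

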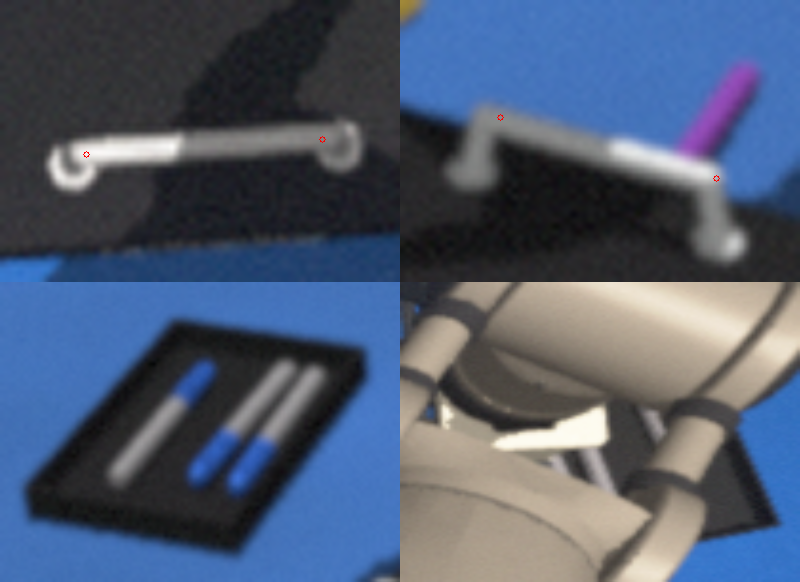

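Bottom left shows our marker (165,420) in the tray's free half, and the two tray markers are untouched. Top left and right show the projected bar ends (red circles) lying on the handle in both cameras, so the handle estimate holds.

arm_command([
  [-0.02,0,0,0],
  [-0.045,0,0,0],
  [-0.045,0,0,0],
  [-0.045,0,0,0],
  [-0.045,0,0,0],
], claw=144)

```text
time: 11.85
tool_pos: [505.3, -19.7, 188.1]
tcp_rot: [-1.571, -0.0, -1.523]
contact_force: [1.0, -0.0, 0.3]
grip_width: 39.9
```

arm_command([
  [-0.034,0,-0.003,0],
  [0,0.01,0,0],
  [0,0.02,0,0],
  [0,0,0,0],
  [0,0,0,0],
])

```text
time: 12.35
tool_pos: [500.6, 12.5, 158.0]
tcp_rot: [-1.572, -0.0, -1.522]
contact_force: [1.4, 0.1, 0.4]
grip_width: 40.2
```

```bash
python3 go.py 501 13 98.5 -87
```

```text
t 12.35 rpy [-90.06  -0.   -87.19] pos [500.6  12.5 158. ] twist -0.19 then tool shift mm [-0.5 59.5  0.5] F [1.4 0.1 0.4] w 40.2 q [-0.13  0.38  1.7  -0.    1.06 -0.18]
```

arm_command([
  [0,0.02,0,-0.2],
  [0,0.02,0,0],
  [0,0.014,0,0],
  [0,0.005,0,0],
  [0,0,0,0],
])

```text
time: 12.85
tool_pos: [500.6, 13.0, 99.3]
tcp_rot: [-1.571, -0.0, -1.517]
contact_force: [0.2, -0.7, 0.6]
grip_width: 39.9
```

```bash
python3 go.py 501 13 98.5 -87
```

```text
t 12.85 rpy [-9.001e+01 -1.000e-02 -8.694e+01] pos [500.6  13.   99.3] twist 0.06 then tool shift mm [-0.   0.8  0.4] F [ 0.2 -0.7  0.6] w 39.9 q [-0.13  0.45  1.77 -0.    0.92 -0.18]
```

arm_command([
  [0,0.0005,0,0],
  [0,0,0,0],
  [0,0,0,0],
  [0,0,0,0],
  [0,0,0,0],
], claw=255)

```text
time: 13.35
tool_pos: [501.9, 13.6, 99.2]
tcp_rot: [-1.567, -0.0, -1.517]
contact_force: [5.1, 0.9, -1.7]
grip_width: 9.1
```

```bash
python3 go.py 501 13 98.5 -87; python3 - <<'E'
import numpy as np
r=np.hypot(178,42);a0=np.arctan2(42,-178)
th=np.radians(np.arange(0,61,2.5)); P=np.c_[r*np.cos(a0-th),r*np.sin(a0-th)]
print(np.c_[np.arange(0,61,2.5)[1:],np.diff(P,axis=0)].round(1).tolist(), P[-1]-P[0])
E
```

```text
t 13.35 rpy [-8.977e+01 -2.000e-02 -8.689e+01] pos [501.9  13.6  99.2] twist 0.11 then tool shift mm [ 0.6  0.7 -1. ] F [ 5.1  0.9 -1.7] w 9.1 q [-0.13  0.46  1.77  0.    0.91 -0.18]
[[2.5, 2.0, 7.7], [5.0, 2.3, 7.6], [7.5, 2.7, 7.5], [10.0, 3.0, 7.4], [12.5, 3.3, 7.3], [15.0, 3.6, 7.1], [17.5, 3.9, 6.9], [20.0, 4.2, 6.8], [22.5, 4.5, 6.6], [25.0, 4.8, 6.4], [27.5, 5.1, 6.2], [30.0, 5.3, 5.9], [32.5, 5.6, 5.7], [35.0, 5.8, 5.4], [37.5, 6.1, 5.2], [40.0, 6.3, 4.9], [42.5, 6.5, 4.6], [45.0, 6.7, 4.3], [47.5, 6.9, 4.0], [50.0, 7.0, 3.7], [52.5, 7.2, 3.4], [55.0, 7.3, 3.1], [57.5, 7.5, 2.8], [60.0, 7.6, 2.5]] [125.37306696 133.15252187]
```

arm_command([
  [0,-0.0077,0.002,0],
  [0,-0.0076,0.0023,0],
  [0,-0.0075,0.0027,0],
  [0,-0.0074,0.003,0],
  [0,-0.0073,0.0033,0],
])

```text
time: 13.85
tool_pos: [514.6, 14.3, 136.2]
tcp_rot: [-1.569, -0.0, -1.516]
contact_force: [6.2, 0.1, -7.8]
grip_width: 8.6
```

arm_command([
  [0,-0.0071,0.0036,0],
  [0,-0.0069,0.0039,0],
  [0,-0.0068,0.0042,0],
  [0,-0.0066,0.0045,0],
  [0,0,0,0],
])

```text
time: 14.35
tool_pos: [530.4, 15.2, 164.2]
tcp_rot: [-1.57, -0.0, -1.516]
contact_force: [3.5, -0.4, -7.8]
grip_width: 8.8
```

```bash
python3 go.py 550 13 98.5 -87; python3 - <<'E'
from h import *
s=cap('scene');a=cv2.resize(s['img'][150:350,200:430],(690,600))
cv2.imwrite('pics/lift.png',a[:,:,::-1])
E
```

```text
t 14.35 rpy [-8.995e+01 -2.000e-02 -8.688e+01] pos [530.4  15.2 164.2] twist 0.12 then tool shift mm [ 3.2 65.7 19.5] F [ 3.5 -0.4 -7.8] w 8.8 q [-0.12  0.42  1.61 -0.    1.11 -0.17]
```

View pics/lift.png

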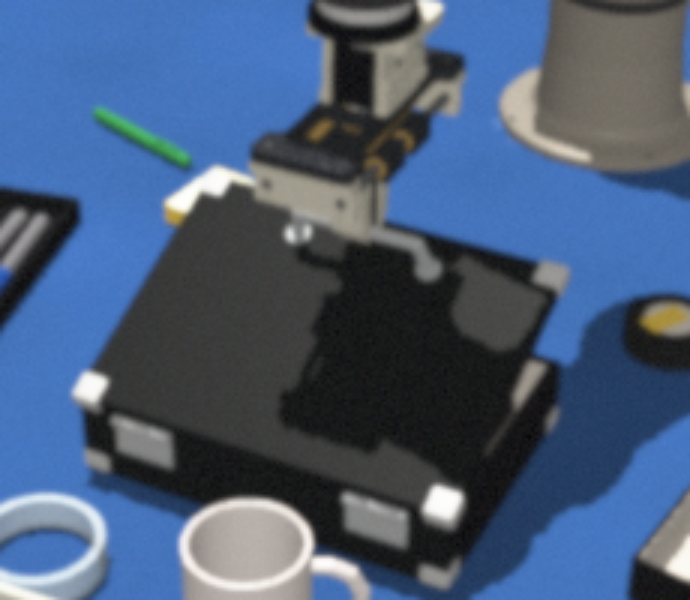

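The bar is held at (350,235) and the lid is rising at about 22°. I'll continue along the arc.

arm_command([
  [0,-0.0064,0.0048,0],
  [0,-0.0062,0.0051,0],
  [0,-0.0059,0.0053,0],
  [0,-0.0057,0.0056,0],
  [0,-0.0054,0.0058,0],
])

```text
time: 14.9
tool_pos: [555.6, 16.6, 193.8]
tcp_rot: [-1.573, -0.0, -1.516]
contact_force: [-4.4, -1.9, 0.3]
grip_width: 9.0
```

arm_command([
  [0,-0.0052,0.0061,0],
  [0,-0.0049,0.0063,0],
  [0,-0.0046,0.0065,0],
  [0,-0.0043,0.0067,0],
  [0,-0.004,0.0069,0],
])

```text
time: 15.4
tool_pos: [587.8, 18.3, 218.4]
tcp_rot: [-1.573, -0.001, -1.516]
contact_force: [-7.9, -2.6, 5.2]
grip_width: 9.2
```

```bash
python3 go.py 550 13 98.5 -87; python3 - <<'E'
from h import *
s=cap('scene');a=cv2.resize(s['img'][130:350,200:430],(690,600))
cv2.imwrite('pics/lift2.png',a[:,:,::-1])
E
```

```text
t 15.4 rpy [-9.011e+01 -4.000e-02 -8.687e+01] pos [587.8  18.3 218.4] twist 0.13 then tool shift mm [  3.3 119.9 -38. ] F [-7.9 -2.6  5.2] w 9.2 q [-0.1   0.47  1.37 -0.    1.3  -0.15]
```

View pics/lift2.png

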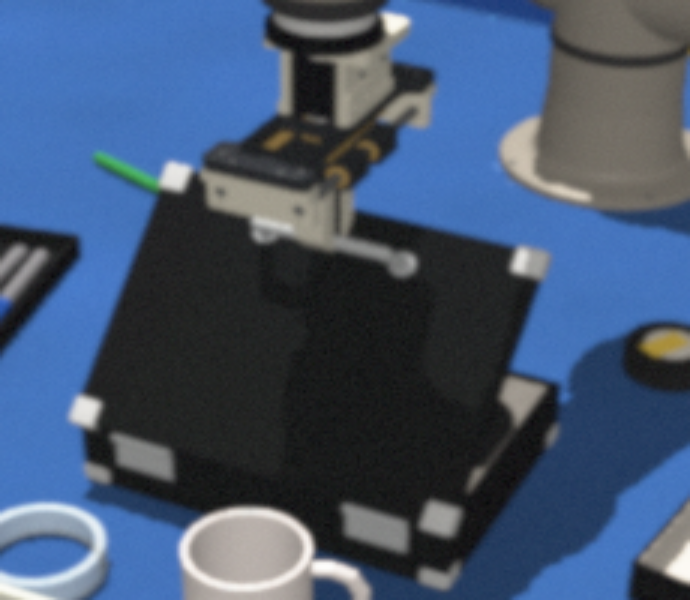

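arm_command([
  [0,-0.0042,0.0068,0],
  [0,-0.0038,0.007,0],
  [0,-0.0035,0.0072,0],
  [0,-0.003,0.0075,0],
  [0,0,0,0],
])

```text
time: 15.95
tool_pos: [618.1, 19.9, 233.1]
tcp_rot: [-1.568, -0.001, -1.516]
contact_force: [-4.9, -0.8, 7.0]
grip_width: 8.7
```

arm_command([
  [0,0,0,0],
  [0,0,0,0],
])

```text
time: 16.15
tool_pos: [617.4, 19.8, 232.9]
tcp_rot: [-1.569, -0.001, -1.516]
contact_force: [-3.1, -2.2, 6.2]
grip_width: 9.2
```

```bash
cat > ang.py <<'E'
from m import *
from scipy.optimize import least_squares
np.set_printoptions(precision=2,suppress=True)
H=np.array([678.9,22.5,55.5]); yw=np.radians(3)
Rz=np.array([[np.cos(yw),-np.sin(yw),0],[np.sin(yw),np.cos(yw),0],[0,0,1]])
def lid(X,t):
    X=np.atleast_2d(X).astype(float); c,s=np.cos(t),np.sin(t)
    return H+np.c_[X[:,0]*c+X[:,2]*s,X[:,1],-X[:,0]*s+X[:,2]*c]@Rz.T
C=[[-211,144.5,14],[-211,-144.5,14],[0,144.5,14],[0,-144.5,14],[-211,144.5,0],[-211,-144.5,0]]
if __name__=='__main__':
    import go; go.go([626.5,19,232],-87)
    o=bot.get_obs(); P=o['tool_pos']-H; x=P@Rz[:,0]; z=P[2]
    for off in(0,1.7): print('kin angle',np.degrees(np.arctan2(42,-178)-np.arctan2(z-off,x)),np.hypot(x,z-off))
    for n in('scene','top'):
        p=cap(n); a=p['img'].copy()
        for t,col in((50,(255,0,0)),(55,(0,255,0)),(60,(255,255,0))):
            for c in px(p,lid(C,np.radians(t))): cv2.drawMarker(a,tuple(int(round(k)) for k in c),col,cv2.MARKER_CROSS,5,1)
        uv=px(p,lid([[-100,0,0]],np.radians(55)))[0].astype(int)
        u=min(max(uv[0]-120,0),400);v=min(max(uv[1]-100,0),280)
        cv2.imwrite(f'pics/ang_{n}.png',cv2.resize(a[v:v+200,u:u+240],(720,600),interpolation=cv2.INTER_CUBIC)[:,:,::-1])
E
python3 ang.py
```

```text
t 16.15 rpy [-89.89  -0.05 -86.88] pos [617.4  19.8 232.9] twist 0.12 then tool shift mm [1.3 0.9 9. ] F [-3.1 -2.2  6.2] w 9.2 q [-0.09  0.52  1.25 -0.    1.37 -0.15]
kin angle 57.59780656549404 187.75217992198623
kin angle 57.4263643319039 186.14685071241456
```

View pics/ang_scene.png

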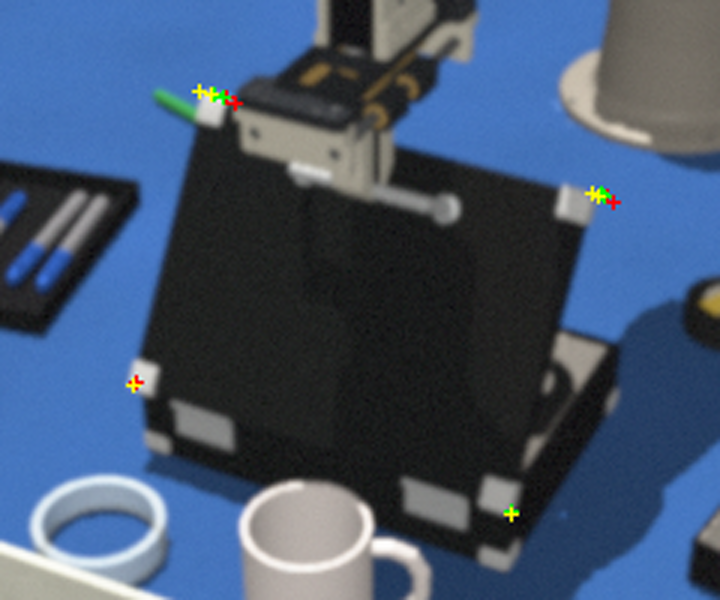

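```bash
cat > fit.py <<'E'
from ang import *
B=np.array([[x,y,z] for x in(-211,0) for y in(-144.5,144.5) for z in(0,14)])
def hull(p,t,K=8):
    h=cv2.convexHull(np.round(px(p,lid(B,t))*2**4).astype(np.int32)); m=np.zeros((480,640),np.uint8)
    cv2.fillConvexPoly(m,h,1,cv2.LINE_8,4); return m>0
ps={n:cap(n) for n in('scene','top')}
for n,p in ps.items():
    for q in vision.regions_of(p,'lid')[:1]:
        m=q['mask']; b=m&0
        # compare along side strips only (gripper hides the middle)
        S=hull(p,np.radians(56))|hull(p,np.radians(64)); 
        f=[]
        for t in np.arange(50,68,1.):
            out=np.zeros((480,640),np.uint8)
            for ys in((-144.5,-75),(75,144.5)):
                pts=np.vstack([lid([[x,y,z] for x in(-240,0) for y in ys for z in(0,14)],np.radians(a)) for a in(50,68)])
                cv2.fillConvexPoly(out,cv2.convexHull(px(p,pts).astype(np.int32)),1)
            h=hull(p,np.radians(t)); o=out>0
            f.append((t,round((m&h&o).sum()/((m|h)&o).sum(),3)))
        print(n,round(q['confidence'],2),m.sum(),f)
p=ps['top'];a=cv2.resize(p['img'][100:260,240:420],(720,640),interpolation=cv2.INTER_CUBIC)
for t,col in((52,(255,0,0)),(56,(0,255,0)),(60,(255,255,0)),(64,(255,0,255))):
    for c in px(p,lid(C,np.radians(t))): cv2.drawMarker(a,tuple(int(round(k)) for k in (c-[240,100]+.5)*4),col,cv2.MARKER_CROSS,9,1)
b=a[:600]
cv2.imwrite('pics/ang_top.png',b[:,:,::-1])
s=ps['scene'];uv=px(s,lid(C,np.radians(60)))[:2]; g=[]
for c0 in uv:
    u,v=(c0-[18,14]).astype(int); a=cv2.resize(s['img'][v:v+30,u:u+36],(396,330),interpolation=cv2.INTER_CUBIC)
    for t,col in((52,(255,0,0)),(56,(0,255,0)),(60,(255,255,0)),(64,(255,0,255))):
        for c in px(s,lid(C,np.radians(t)))[[0,1,4,5]]: cv2.drawMarker(a,tuple(int(round(k)) for k in (c-[u,v]+.5)*11),col,cv2.MARKER_CROSS,12,1)
    g.append(a)
top=cv2.resize(b[:520,:],(396*2,270)) ; cv2.imwrite('pics/fit.png',np.vstack([np.hstack(g),top])[:,:,::-1])
E
python3 fit.py
```

```text
scene 0.69 13470 [(np.float64(50.0), np.float64(0.848)), (np.float64(51.0), np.float64(0.855)), (np.float64(52.0), np.float64(0.859)), (np.float64(53.0), np.float64(0.869)), (np.float64(54.0), np.float64(0.878)), (np.float64(55.0), np.float64(0.884)), (np.float64(56.0), np.float64(0.893)), (np.float64(57.0), np.float64(0.902)), (np.float64(58.0), np.float64(0.911)), (np.float64(59.0), np.float64(0.919)), (np.float64(60.0), np.float64(0.921)), (np.float64(61.0), np.float64(0.92)), (np.float64(62.0), np.float64(0.918)), (np.float64(63.0), np.float64(0.914)), (np.float64(64.0), np.float64(0.91)), (np.float64(65.0), np.float64(0.904)), (np.float64(66.0), np.float64(0.897)), (np.float64(67.0), np.float64(0.888))]
top 0.86 1537 [(np.float64(50.0), np.float64(0.377)), (np.float64(51.0), np.float64(0.392)), (np.float64(52.0), np.float64(0.411)), (np.float64(53.0), np.float64(0.429)), (np.float64(54.0), np.float64(0.453)), (np.float64(55.0), np.float64(0.479)), (np.float64(56.0), np.float64(0.508)), (np.float64(57.0), np.float64(0.527)), (np.float64(58.0), np.float64(0.544)), (np.float64(59.0), np.float64(0.527)), (np.float64(60.0), np.float64(0.505)), (np.float64(61.0), np.float64(0.48)), (np.float64(62.0), np.float64(0.456)), (np.float64(63.0), np.float64(0.43)), (np.float64(64.0), np.float64(0.41)), (np.float64(65.0), np.float64(0.387)), (np.float64(66.0), np.float64(0.364)), (np.float64(67.0), np.float64(0.342))]
```

View pics/fit.png

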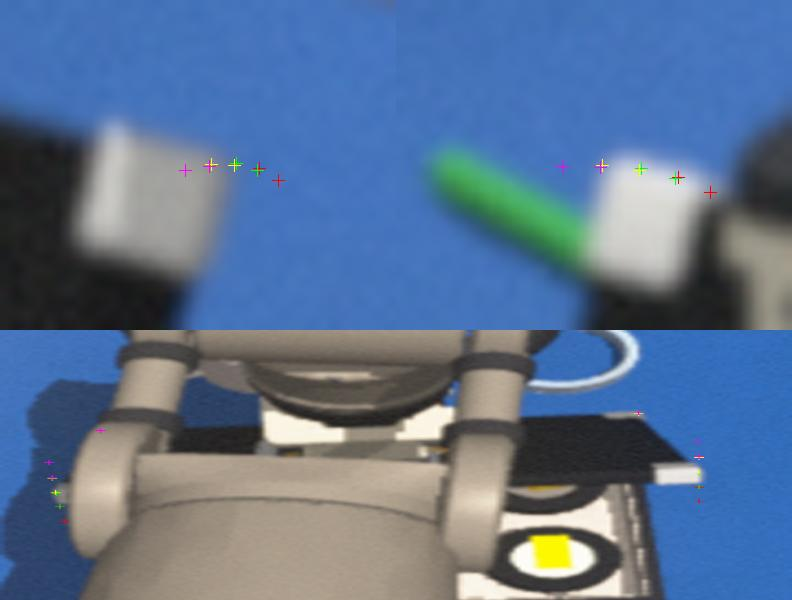

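Crosses against caps: scene's cap corners suggest about 60°, top's cap about 58°. Kinematics from the closed grasp (bar moved 115.7 mm along x) gives about 57°, and it is the sharpest of the three because it is relative. So I'm slightly short of 60°. The grip has also crept a few mm towards the tips, so I'll finish the turn without raising the tool.

arm_command([
  [0,0,0.003,0],
  [0,0,0.003,0],
  [0,0,0.003,0],
  [0,0,0,0],
  [0,0,0,0],
])

```text
time: 16.95
tool_pos: [626.9, 20.3, 235.7]
tcp_rot: [-1.565, -0.001, -1.516]
contact_force: [-7.0, -2.0, 17.5]
grip_width: 8.7
```

```bash
python3 go.py 627.1 20.1 233.7 -87; python3 fit.py | sed 's/np.float64//g' | grep -o '^[a-z]*\|(5[6-9].0), ([0-9.]*)\|(6[0-4].0), ([0-9.]*)' | tr '\n' ' '
```

```text
t 16.95 rpy [-8.968e+01 -8.000e-02 -8.687e+01] pos [626.9  20.3 235.7] twist 0.13 then tool shift mm [0.2 2.  0.2] F [-7.  -2.  17.5] w 8.7 q [-0.09  0.53  1.22 -0.    1.38 -0.14]
scene (56.0), (0.849) (57.0), (0.857) (58.0), (0.866) (59.0), (0.875) (60.0), (0.881) (61.0), (0.887) (62.0), (0.89) (63.0), (0.892) (64.0), (0.892) top (56.0), (0.39) (57.0), (0.417) (58.0), (0.444) (59.0), (0.476) (60.0), (0.507) (61.0), (0.527) (62.0), (0.501) (63.0), (0.47) (64.0), (0.439)
```

arm_command([
  [0,-0.002,-0.0005,0],
  [0,-0.002,-0.0005,0],
  [0,0,0,0],
  [0,0,0,0],
  [0,0,0,0],
])

```text
time: 17.65
tool_pos: [625.3, 20.2, 235.3]
tcp_rot: [-1.57, -0.0, -1.516]
contact_force: [-3.0, -3.5, 5.5]
grip_width: 8.7
```

arm_command([
  [0,0,0,0],
  [0,0,0,0],
  [0,0,0,0],
  [0,0,0,0],
  [0,0,0,0],
])

```text
time: 18.15
tool_pos: [625.3, 20.3, 235.3]
tcp_rot: [-1.57, -0.0, -1.516]
contact_force: [-3.0, -3.4, 4.4]
grip_width: 9.0
```

```bash
python3 go.py 627.1 20.1 233.7 -87; python3 fit.py | sed 's/np.float64//g' | grep -o '^[a-z]*\|(5[6-9].0), ([0-9.]*)\|(6[0-4].0), ([0-9.]*)' | tr '\n' ' '
python3 - <<'E'
from h import *
s=cap('scene');cv2.imwrite('pics/fin.png',cv2.resize(s['img'][130:350,130:430],(800,587))[:,:,::-1])
E
```

```text
t 18.15 rpy [-8.997e+01 -3.000e-02 -8.689e+01] pos [625.3  20.3 235.3] twist 0.11 then tool shift mm [0.3 1.6 1.8] F [-3.  -3.4  4.4] w 9.0 q [-0.09  0.53  1.22 -0.    1.39 -0.14]
scene (56.0), (0.853) (57.0), (0.863) (58.0), (0.872) (59.0), (0.881) (60.0), (0.888) (61.0), (0.895) (62.0), (0.896) (63.0), (0.897) (64.0), (0.897) top (56.0), (0.41) (57.0), (0.436) (58.0), (0.463) (59.0), (0.493) (60.0), (0.52) (61.0), (0.513) (62.0), (0.489) (63.0), (0.46) (64.0), (0.432)
```

View pics/fin.png

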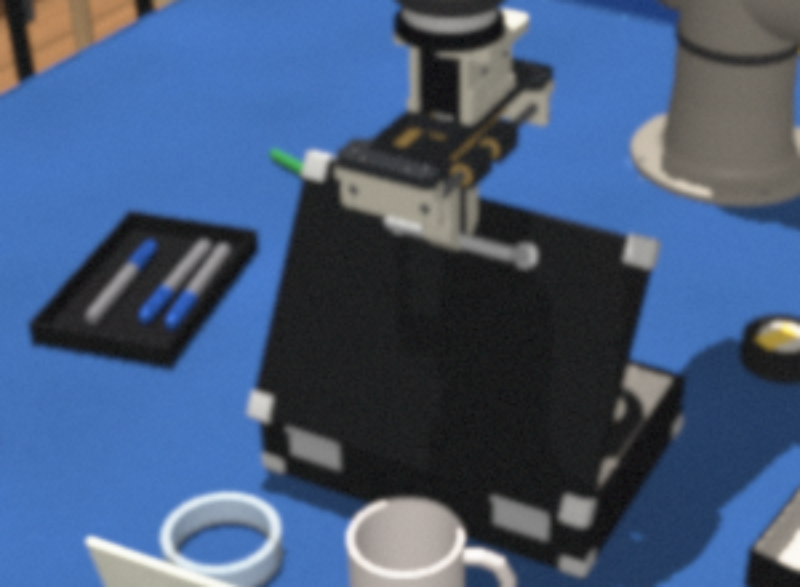

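The marker lies in the tray at (120,280). The lid is held steadily at the handle (450,235). Kinematics gives about 59.5° and the top camera about 60.3°. Handing in.

```bash
python3 -c "
from plant import job
print(job.close_job())"
```

```text
the job is handed in; nothing more can be done
None
```

The grey and blue marker is in the free half of the pen tray. The robot then raised the lid by its handle to about 60° and was still holding it when I handed the job in at about 18 s.

**Last checks:**
- **Angle:** arm position gave about 59.5° and the top camera about 60.3°. The scene camera's mask fit disagreed: it peaked flat around 62–64°. I gave it less weight because the peak was so broad.
- **Hold:** the pose did not change over the last 0.5 s. The wrist force was about 6 N (peak reading about 19 N) and the grip opening about 9 mm on the 10 mm bar.
- **Grip creep:** the bar appears to have crept about 3–4 mm towards the fingertips while the lid turned, but it stayed gripped.
- **Other things:** the two tray markers looked untouched in the last picture. I saw nothing else moved in the parts shown, but I did not check the carton or its pucks at the end.

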